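Turn the test panel and crank it under the coating probe

TASK

Turn the hinged test panel right over (it has a red handle) so that it lies flat with its copper face up; only then turn the black handwheel clockwise until the black cross on the copper stands directly under the probe's tip, and let go. Do not knock the probe stand, and leave the two bottles, the beaker and the spanner where they are.

Things in the scene. Friction and masses are not known exactly. Their poses are not given: they have to be found in the camera images.
- board: White base board of the coating gauge, 340 x 500 mm, 24 mm high with its feet; fixed. Origin on the table; the board reaches x -140..+200 and y -260..+240 in its frame. The cross slide travels along its y; the handwheel stands on its -y end, on an 85 mm square gearbox (top 64 mm above the table).
- wheel (a joint): Angle of the handwheel (rad), growing clockwise seen from above; may start anywhere from 0 to 0.4. Each radian moves the slide 35 mm towards the board's +y (stops at about -0.15 and 4.5). It stays where it is left; about 5 N at the rim turns it.
- wheel_centre (a point): Centre of the handwheel, on its upright axis at mid-rim height (105 mm above the table); turns with the wheel. Black round rim 14 mm thick on a circle of radius 75 mm, no crank handle. Three aluminium spokes, 10 mm thick, along this frame's x and at +-120 degrees (yellow dot on the rim at +x); hub 36 mm across. Between spokes both sides of the rim are free.
- slide (a joint): Travel of the cross slide (m) along the board's +y, driven by the wheel (0.035 x wheel angle). An aluminium block 128 x 120 mm, top 54 mm above the table, carrying the hinged panel.
- leaf (a joint): Angle of the hinged test panel (rad): 0 = lying flat towards the board's -x (towards the robot) with its grey face up, 3.14 = turned over, flat towards +x with its copper face up. May start partly raised, up to 0.35. A stiff hinge: it stays where it is left.
- handle (a point): Middle of the panel's handle: a red bar 10 mm thick and 90 mm long, parallel to the hinge and 108 mm from it, on two arms along its ends; 46 mm of free room between the bar's axis and the panel's edge.
- leaf_hinge (a point): Middle of the panel's hinge axis, 60 mm above the table; the axis runs along the board's y. The panel is 56 x 100 mm, 8 mm thick, from 6 to 62 mm from the hinge.
- cross (a point): Middle of the black cross on the copper face (4 mm lines: one right across the panel, 52 mm, square to the hinge; one 30 mm along the hinge), 34 mm from the hinge axis; with the panel turned over it faces up, 64 mm above the table.
- probe: Black probe stand, fixed: column 18 mm thick and 230 mm tall on the far side of the slide, standing on the board (origin under the column, on the board's top); an arm at 125 mm above the board reaches towards the board's -x and carries a round black dial (54 mm) with the probe.
- probe_tip (a point): Lowest point of the probe's thin brass tip, 71 mm above the table. The cross passes about 7 mm under it as the slide travels.
- bottle_a: Clear bottle with white cap, 60 mm diameter, 140 mm tall; origin at its base.
- bottle_b: White bottle with blue cap, 60 mm diameter, 140 mm tall; origin at its base.
- beaker: Glass beaker, 76 mm diameter, 85 mm tall; origin at its base.
- spanner: Steel spanner, 200 mm long, lying on the table along its x; origin at its underside's middle.

How it is judged:
By the outcome, as a careful person would: the job done as asked, in the order asked, and still so for the second after the job is handed in, with the robot touching nothing.
It also fails if it takes over 72 s, if anything falls off the work surface, if the arm or the gripper's body presses on something with over 40 N, if the wrist force passes 120 N, or if a joint passes its speed limit or range.

ROBOT

A 7-joint arm with a two-finger parallel gripper is mounted at the origin on the work surface. World frame = base frame: x ahead of the robot, y to its left, z up, the work surface at z = 0. Lengths are in m, angles in degrees, forces in N, time in s.
With the tool pointing down it reaches from about 0.425 to 0.825 m from the base axis. Payload 3.6 kg.
Tool frame: the origin (TCP) lies at the very end of the fingers, on their centre line; the grasp point (between the pads) lies 19 mm behind it (arm.tcp_to_grasp is the z of the grasp point in the tool frame, in m); z points along the fingers, y is the line along which they close (so a half turn about z gives the same grasp; the last joint's range is limited). The gripper opens to 93 mm and grips with 3 to 60 N. Pads are 15 mm wide; open, the fingers measure 128 mm over their backs; the gripper's body (75 mm by 188 mm) begins 65 mm behind the grasp point.
Start: joints at [70.101, 35.231, -0.722, 81.555, 0.464, 63.22, -2.315], TCP at [0.205, -0.617, 0.183] pointing down, gripper open.
Joint ranges: [-178.69, 178.69], [-17.37, 117.87], [-77.05, 75.6], [15.02, 138.74], [-78.02, 258.01], [0.78, 113.62], [-162.83, 162.83]. Speed limits (degrees/s): [159.86, 159.86, 180, 180, 180, 180, 180].

INTERFACE

Orientations are given as a 3x3 rotation matrix whose columns are the frame's x, y, z axes.
In Python, from plant import arm, viewer, models gives the robot as it stands.
- The arm moves only by the tool jog_arm, never from a script. Its argument "deltas" is text: rows parted by semicolons, each of 7 numbers parted by spaces: the opening, from -1 (shut) to 1 (fully open), then the shift along the tool's x, y, z in m, then the turn, a rotation vector about the tool's x, y, z in degrees. In form: fingers tx ty tz ax ay az; .... A call has 1 to 20 rows; each row is the pose to reach, as a shift and turn from the pose commanded when the call began, along the tool's axes at that moment; what a row does not reach only later rows make up. A row lasts 1/10 s, in which the tool goes at most 50 mm and 8.59 degrees, less where a joint would pass 70% of its speed; a pose out of reach is approached as far as the arm can. A call with a gripper value outside its range is refused whole. The fingers move at their own pace and stop on an object; the grip force is fixed at half the most. Time passes only in rows, so rows that repeat a pose let the fingers close. It gives the time, the measured TCP pose, the force, the opening and the grip force at its end, in the units of the state.
- arm.sense(): the state, without advancing time (a new reading comes with each control period).
- viewer.snapshot(name): name is "scene" or "top" or "wrist"; returns a dict with "frame" (420x560x3 uint8, red, green, blue), "camera_matrix" (3x3 intrinsics, pixels), "xyz" and "rotation" of the camera in the world; the wrist camera has in their place "T_tool_cam" (4x4, takes a point from camera to tool coordinates, whose origin is the TCP and whose axes are the flange's). Camera axes: x right, y down, z forward; pixel columns grow to the right and rows downward; lengths in m; the calibration is good to about 2 mm. The wrist camera is an equidistant fisheye: a pixel r from the principal point sees the ray r / f radians off the axis. A picture is of the moment at which its call begins: read the wrist's pose just before it. There is no depth.
- arm.job_done(): hands the job in; it is judged then, once.
Trained networks look in a picture, given as the dict that the camera call returned (one of the last four; its "shot" number tells which), for a name from the list of things; names that differ only in an ending like _2 or _b are one class to them, and where a whole thing is asked for, a point or a joint stands for the part that bears it (a point fixed in the world has none). Each returns a list of dicts, best first, with "p" (0 to 1); they miss things now and then, are a little off and sometimes report something else, mostly with a low value. They report only what shows in the picture. A call takes as long as a camera call.
- models.cut_out(query, picture): "mask" (420x560 bool, what is visible of it).
- models.pinpoint(query, picture): "position" ([x, y, z] in m, in world coordinates, good to about 4 mm: a listed point, or the origin of a listed thing).
The state is a dict: "clock": time; "joints": joint angles; "dq": joint speeds; "tau": joint torques, N m; "position": TCP position; "tcp_rot": TCP orientation; "contact_force": force on the tool from outside, world axes, zero at the start; "wrist_torque": the same for the moment, N m; "grip_width": opening from 0.0 (shut) to 1.0 (fully open); "grip_force": force on a finger pad.
Only numpy, scipy, OpenCV 4.12 (cv2) and the standard library are available. Lean on these libraries where they do the work, as an engineer would, in place of code of your own. Each camera call takes 0.05 s, during which the arm holds its last target. There are 200 camera calls.

## Working session

There is one attempt and no reset: what is moved stays moved. The work goes in short steps, Python scripts to look and compute and a tool call to move; the robot and the scene stay as the last step left them, time stands still between calls to the robot, and variables do not carry over. Pictures are saved under pics/ and viewed, at most 10 in all, crops included, and the job is handed in when it is done.

Besides the shell and the picture viewer there is one more tool, called after "Request:" as name(argument=value, ...) on one line, values as JSON. jog_arm: Moves the arm, as the interface text tells. Its arguments: {"type":"object","properties":{"deltas":{"type":"string"}},"required":["deltas"]}

```bash
ls; mkdir -p pics; cat > h.py <<'E'
import numpy as np, cv2
from plant import arm, viewer, models
np.set_printoptions(precision=4, suppress=True)
E
python3 - <<'E'
from h import *
s=arm.sense(); print(s['clock'],s['position'],s['tcp_rot'],s['grip_width'],arm.tcp_to_grasp)
for c in ['scene','top']:
    p=viewer.snapshot(c); cv2.imwrite(f'pics/{c}0.png',p['frame'][:,:,::-1]); print(c,p['xyz'])
    for q in ['board','wheel_centre','handle','leaf_hinge','cross','probe','probe_tip','bottle_a','bottle_b','beaker','spanner']:
        print(q,[(np.array(d['position']),round(d['p'],2)) for d in models.pinpoint(q,p)[:2]])
E
```

```text
pics
0.0 [ 0.2047 -0.616   0.1814] [[ 0.949   0.3153 -0.0008]
 [ 0.3153 -0.949   0.0024]
 [-0.     -0.0025 -1.    ]] 0.9976257111547833 -0.0188
scene [ 1.4415 -0.5992  1.0453]
board [(array([ 0.5681, -0.0086,  0.0012]), 0.72)]
wheel_centre [(array([ 0.5871, -0.1741,  0.1042]), 0.78)]
handle [(array([ 0.4685, -0.0262,  0.0839]), 0.57)]
leaf_hinge [(array([ 0.5673, -0.0046,  0.0579]), 0.65)]
cross [(array([ 0.5387, -0.0117,  0.063 ]), 0.82)]
probe [(array([0.7165, 0.1191, 0.0273]), 0.88)]
probe_tip [(array([0.585 , 0.0969, 0.0725]), 0.63)]
bottle_a [(array([ 0.6762,  0.4183, -0.001 ]), 0.91), (array([ 0.5062,  0.3936, -0.002 ]), 0.56)]
bottle_b [(array([ 0.6762,  0.4183, -0.001 ]), 0.91), (array([ 0.5062,  0.3936, -0.002 ]), 0.56)]
beaker [(array([ 0.5809, -0.3836,  0.0022]), 0.9)]
spanner [(array([ 0.3505, -0.4201,  0.0031]), 0.92)]
top [0.3729 0.0139 1.1765]
board [(array([ 0.5674, -0.0088,  0.0019]), 0.72)]
wheel_centre [(array([ 0.5881, -0.1702,  0.1094]), 0.69)]
handle [(array([ 0.4656, -0.0205,  0.082 ]), 0.72)]
leaf_hinge [(array([ 0.5699, -0.0115,  0.0613]), 0.63), (array([ 0.5795, -0.3804, -0.0012]), 0.19)]
cross [(array([ 0.5379, -0.0134,  0.0615]), 0.56)]
probe [(array([0.7168, 0.1161, 0.026 ]), 0.75)]
probe_tip []
bottle_a [(array([0.6812, 0.4152, 0.0012]), 0.98), (array([ 0.5066,  0.3959, -0.0014]), 0.79)]
bottle_b [(array([0.6812, 0.4152, 0.0012]), 0.98), (array([ 0.5066,  0.3959, -0.0014]), 0.79)]
beaker [(array([ 0.5819, -0.3832,  0.0006]), 0.78)]
spanner [(array([ 0.3465, -0.4179,  0.004 ]), 0.57)]
```

View pics/scene0.png

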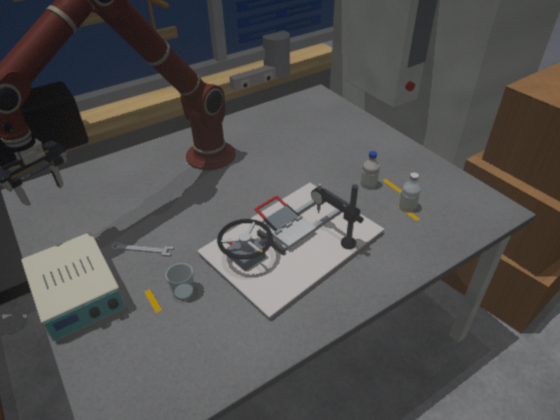

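View pics/top0.png

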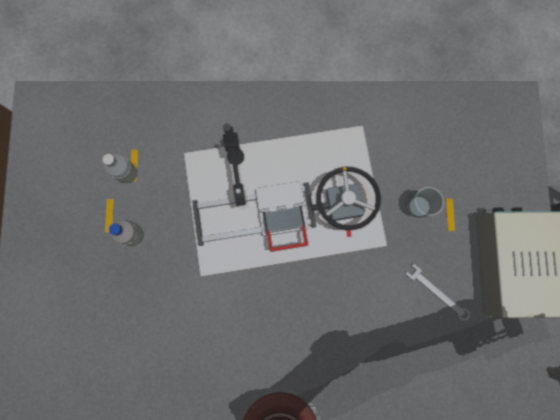

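The scene view shows the board with the wheel at about (245,240), the red handle at (272,207) and the probe at (350,205). The top view shows the wheel at (349,198), the handle at (287,240), the probe tip near (238,197) and the beaker at (428,203). The networks agree with both pictures. The leaf starts slightly raised.

```bash
cat >> h.py <<'E'
from scipy.spatial.transform import Rotation as Rn
def ray(p,uv,z):
    K=p['camera_matrix'];d=p['rotation']@np.linalg.inv(K)@np.array([uv[0],uv[1],1.]);o=np.array(p['xyz']);return o+d*(z-o[2])/d[2]
def down(yaw_y):  # tool down, tool y at this world azimuth (deg)
    a=np.radians(yaw_y);y=np.array([np.cos(a),np.sin(a),0]);z=np.array([0,0,-1.]);return np.c_[np.cross(y,z),y,z]
def row(p,R,g,s=None):
    s=s or arm.sense();R0=np.array(s['tcp_rot']);d=R0.T@(np.array(p)-s['position']);w=Rn.from_matrix(R0.T@R).as_rotvec(degrees=True)
    return f"{g} "+" ".join(f"{v:.4f}" for v in d)+" "+" ".join(f"{v:.1f}" for v in w)
E
python3 - <<'E'
from h import *
p=viewer.snapshot('top')
m=models.cut_out('board',p)[0]['mask'].astype(np.uint8)
c=cv2.convexHull(cv2.findNonZero(m)); b=cv2.boxPoints(cv2.minAreaRect(c))
q=np.array([ray(p,u,.024) for u in b])[:,:2]; print(q, q.mean(0))
for i in range(4):
    e=q[(i+1)%4]-q[i]; print(np.hypot(*e),np.degrees(np.arctan2(e[1],e[0])))
f=p['frame'].astype(int); r=(f[...,0]>110)&(f[...,1]<60)&(f[...,2]<70); r[:225]=0;r[255:]=0
rr=cv2.minAreaRect(cv2.findNonZero(r.astype(np.uint8))); print(rr)
for z in(.06,.08,.09): print([ray(p,u,z) for u in cv2.boxPoints(rr)])
Y=8.2
print(row((.38,-.38,.2),down(-40),1)); print(row((.47,-.03,.2),down(Y),-.3))
E
```

```text
[[ 0.7272  0.2658]
 [ 0.8084 -0.2497]
 [ 0.4653 -0.2873]
 [ 0.3927  0.2069]] [ 0.5984 -0.016 ]
0.5218952356784891 -81.04310653888074
0.3451986900284281 -173.74828012247985
0.49951456952871 98.3616156305374
0.3396794180081005 9.988471489460652
((308.4769287109375, 234.93377685546875), (19.20454216003418, 81.63306427001953), 82.09283447265625)
[array([0.5063, 0.0313, 0.06  ]), array([ 0.5347, -0.1778,  0.06  ]), array([ 0.4853, -0.1832,  0.06  ]), array([0.4573, 0.0246, 0.06  ])]
[array([0.5039, 0.031 , 0.08  ]), array([ 0.5318, -0.1744,  0.08  ]), array([ 0.4833, -0.1797,  0.08  ]), array([0.4558, 0.0244, 0.08  ])]
[array([0.5027, 0.0309, 0.09  ]), array([ 0.5303, -0.1727,  0.09  ]), array([ 0.4823, -0.1779,  0.09  ]), array([0.4551, 0.0243, 0.09  ])]
1 0.2408 -0.1695 -0.0175 -0.0 -0.0 -31.6
-0.3 0.4366 -0.4733 -0.0174 -0.0 -0.0 -79.8
```

Request:
jog_arm(deltas="1 0.24 -0.17 -0.0175 0 0 -31.6; 1 0.24 -0.17 -0.0175 0 0 -31.6; 1 0.24 -0.17 -0.0175 0 0 -31.6; 1 0.24 -0.17 -0.0175 0 0 -31.6; 1 0.24 -0.17 -0.0175 0 0 -31.6; 1 0.24 -0.17 -0.0175 0 0 -31.6; 1 0.24 -0.17 -0.0175 0 0 -31.6; -0.3 0.4366 -0.4733 -0.0174 0 0 -79.8; -0.3 0.4366 -0.4733 -0.0174 0 0 -79.8; -0.3 0.4366 -0.4733 -0.0174 0 0 -79.8; -0.3 0.4366 -0.4733 -0.0174 0 0 -79.8; -0.3 0.4366 -0.4733 -0.0174 0 0 -79.8; -0.3 0.4366 -0.4733 -0.0174 0 0 -79.8; -0.3 0.4366 -0.4733 -0.0174 0 0 -79.8; -0.3 0.4366 -0.4733 -0.0174 0 0 -79.8; -0.3 0.4366 -0.4733 -0.0174 0 0 -79.8")

```text
clock: 2.9
position: [0.4705, -0.0284, 0.2002]
tcp_rot: [[-0.147, 0.989, 0.001], [0.989, 0.147, 0.0], [0.0, 0.001, -1.0]]
contact_force: [-0.6, -0.1, 0.2]
grip_width: 0.356
grip_force: 0.0
```

```bash
python3 - <<'E'
from h import *
p=viewer.snapshot('wrist'); cv2.imwrite('pics/w1.png',p['frame'][:,:,::-1])
for q in ['handle','leaf_hinge']:
    print(q,[(np.array(d['position']),round(d['p'],2)) for d in models.pinpoint(q,p)[:2]])
print(p['T_tool_cam'],p['camera_matrix'],arm.sense()['position'])
E
```

```text
handle [(array([ 0.4653, -0.0278,  0.083 ]), 0.7)]
leaf_hinge [(array([ 0.5739, -0.0055,  0.0606]), 0.94)]
[[-0.0013 -0.9605 -0.2783  0.0787]
 [ 1.     -0.0015  0.0002  0.0003]
 [-0.0006 -0.2783  0.9605 -0.2011]
 [ 0.      0.      0.      1.    ]] [[325.1923   0.     282.1261]
 [  0.     325.1923 205.6563]
 [  0.       0.       1.    ]] [ 0.4696 -0.0328  0.1997]
```

View pics/w1.png

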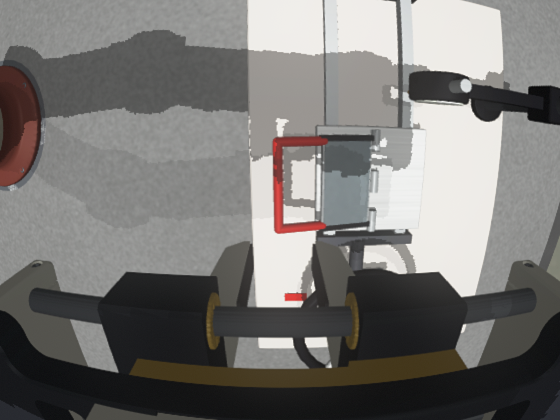

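The wrist view shows the red bar at (279,185), almost exactly on the fingers' closing line (column 282). The panel is grey side up, and the probe is well to the right at (440,85). The measured handle matches the hinge position less 108 mm at θ≈0.21.

```bash
cat >> h.py <<'E'
Y=8.4; X=np.array([np.cos(np.radians(Y)),np.sin(np.radians(Y)),0]); Yb=np.array([-X[1],X[0],0]); H=np.array([.5710,-.0075,.06])
def bar(t,off=-.01,r=.108): return H+off*Yb+r*(-np.cos(t)*X+np.sin(t)*np.array([0,0,1.]))-np.array([0,0,.019])
E
python3 -c "
from h import *
print(arm.sense()['position'],bar(.215)); print(row(bar(.215),down(Y),-.3))"
```

```text
[ 0.4696 -0.0328  0.1997] [ 0.4681 -0.0328  0.064 ]
-0.3 0.0004 -0.0014 0.1357 -0.1 0.1 -0.5
```

Request:
jog_arm(deltas="-0.3 0 -0.002 0.04 0 0 -0.5; -0.3 0 -0.002 0.08 0 0 -0.5; -0.3 0 -0.002 0.11 0 0 -0.5; -0.3 0 -0.002 0.136 0 0 -0.5; -0.3 0 -0.002 0.136 0 0 -0.5; -0.3 0 -0.002 0.136 0 0 -0.5; -1 0 -0.002 0.136 0 0 -0.5; -1 0 -0.002 0.136 0 0 -0.5; -1 0 -0.002 0.136 0 0 -0.5; -1 0 -0.002 0.136 0 0 -0.5; -1 0 -0.002 0.136 0 0 -0.5")

```text
clock: 4.15
position: [0.4683, -0.0302, 0.0643]
tcp_rot: [[-0.151, 0.989, 0.001], [0.989, 0.151, -0.0], [-0.0, 0.001, -1.0]]
contact_force: [-0.2, 0.4, -0.1]
grip_width: 0.01
grip_force: 0.0
```

```bash
python3 -c "
from h import *
s=arm.sense();p0=np.array(s['position']);print(p0,s['contact_force'],s['grip_width'],s['grip_force'])
for t in np.linspace(.215,1.6,17)[1:]: print(round(t,2),row(p0+bar(t)-bar(.215),down(Y),-1,s))"
```

```text
[ 0.4683 -0.0302  0.0643] [-0.1512  0.4326 -0.1161] 0.009864796467237008 0.0
0.3 -1 -0.0000 0.0024 -0.0090 0.0 0.0 0.3
0.39 -1 -0.0000 0.0056 -0.0178 0.0 0.0 0.3
0.47 -1 -0.0001 0.0095 -0.0263 0.0 0.0 0.3
0.56 -1 -0.0001 0.0141 -0.0344 0.0 0.0 0.3
0.65 -1 -0.0001 0.0194 -0.0421 0.0 0.0 0.3
0.73 -1 -0.0001 0.0254 -0.0493 0.0 0.0 0.3
0.82 -1 -0.0002 0.0319 -0.0560 0.0 0.0 0.3
0.91 -1 -0.0002 0.0391 -0.0620 0.0 0.0 0.3
0.99 -1 -0.0002 0.0467 -0.0675 0.0 0.0 0.3
1.08 -1 -0.0003 0.0547 -0.0722 0.0 0.0 0.3
1.17 -1 -0.0003 0.0631 -0.0762 0.0 0.0 0.3
1.25 -1 -0.0004 0.0719 -0.0795 0.0 0.0 0.3
1.34 -1 -0.0004 0.0809 -0.0820 0.0 0.0 0.3
1.43 -1 -0.0005 0.0901 -0.0838 0.0 0.0 0.3
1.51 -1 -0.0005 0.0994 -0.0847 0.0 0.0 0.3
1.6 -1 -0.0006 0.1087 -0.0848 0.0 0.0 0.3
```

The fingers shut on nothing, so I'll look.

```bash
python3 - <<'E'
from h import *
a=viewer.snapshot('scene'); w=viewer.snapshot('wrist')
c=cv2.resize(a['frame'][170:260,220:340],(480,360),interpolation=cv2.INTER_CUBIC)
d=cv2.resize(w['frame'],(480,360))
cv2.imwrite('pics/c2.png',np.vstack([np.hstack([c,d])])[:, :, ::-1][:, 0:960]) if 0 else cv2.imwrite('pics/c2.png',cv2.resize(np.hstack([c,d]),(800,300))[:,:,::-1])
for p in(a,w): print([(np.array(d['position']),round(d['p'],2)) for d in models.pinpoint('handle',p)[:2]])
E
```

```text
[(array([ 0.4652, -0.0263,  0.0873]), 0.6)]
[(array([ 0.4627, -0.0254,  0.0835]), 0.92)]
```

View pics/c2.png

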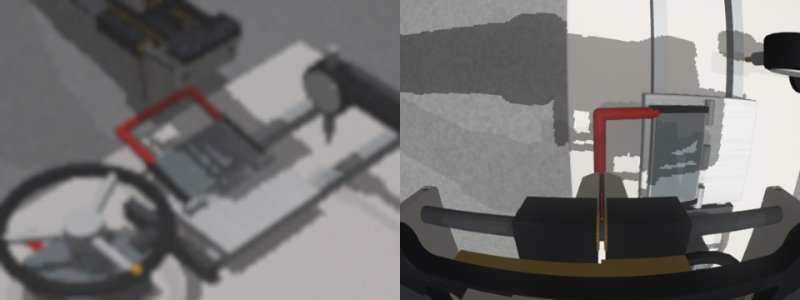

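```bash
python3 - <<'E'
from h import *
a=viewer.snapshot('scene'); s=arm.sense()
def pr(P):
    c=a['rotation'].T@(np.array(P)-a['xyz']); u=a['camera_matrix']@c; return u[:2]/u[2]
print(s['position'],s['joints'])
t=np.array(s['position'])
for n,P in dict(tcp=t,body=t+[0,0,.084],handle=(.466,-.023,.083),hinge=H,e1=np.array([.466,-.023,.083])+.045*Yb,e2=np.array([.466,-.023,.083])-.045*Yb).items():
    u=pr(P); print(n,u,(u-[220,170])*3.333)
E
```

```text
[ 0.468  -0.0302  0.064 ] [ 17.0086  31.1647 -23.1137 117.9718  20.8719  34.7469 -11.7609]
tcp [264.719  208.1615] [149.0484 127.1924]
body [263.7409 188.0923] [145.7884  60.3016]
handle [266.0385 202.5957] [153.4462 108.6416]
hinge [288.1798 224.0841] [227.2432 180.2624]
e1 [276.3623 196.5804] [187.8556  88.5924]
e2 [255.4029 208.7927] [117.9979 129.2962]
```

```bash
python3 - <<'E'
from h import *
cams={c:viewer.snapshot(c) for c in('top','scene')}
def red(f,x0,x1,y0,y1):
    h=cv2.cvtColor(f,cv2.COLOR_BGR2HSV);m=((h[...,0]<8)|(h[...,0]>172))&(h[...,1]>130)&(h[...,2]>60)
    k=np.zeros_like(m);k[y0:y1,x0:x1]=m[y0:y1,x0:x1];return k
for c,b in(('top',(255,320,215,260)),('scene',(245,310,185,230))):
    for nm,f in(('0',cv2.imread(f'pics/{c}0.png')),('now',cams[c]['frame'][:,:,::-1].copy())):
        k=red(f,*b);ys,xs=np.nonzero(k);print(c,nm,len(xs),xs.min(),xs.max(),ys.min(),ys.max())
    k=red(cv2.imread(f'pics/{c}0.png'),*b)[b[2]:b[3],b[0]:b[1]]
    print('\n'.join(''.join('#' if v else '.' for v in r) for r in k))
def pr(a,P):
    c=a['rotation'].T@(np.array(P)-a['xyz']); u=a['camera_matrix']@c; return u[:2]/u[2]
for c in cams:
    for t in(0,.215,.35):
        B=H+.108*(-np.cos(t)*X+np.sin(t)*np.array([0,0,1])); print(c,t,B,pr(cams[c],B+.045*Yb),pr(cams[c],B),pr(cams[c],B-.045*Yb))
cv2.imwrite('pics/top3.png',cv2.resize(cams['top']['frame'][180:280,220:360],(700,500),interpolation=cv2.INTER_CUBIC)[:,:,::-1])
E
```

```text
top 0 145 267 306 226 250
top now 39 268 276 232 250
.................................................................
.................................................................
.................................................................
.................................................................
.................................................................
.................................................................
.................................................................
.................................................................
.................................................................
.................................................................
.................................................................
................................................#................
...............................................##................
...............................................##................
................................................##...............
................................................##.......
[... 4820 characters left out ...]
..............................................................
.................................................................
top 0 [ 0.4642 -0.0233  0.06  ] [270.6966 249.956 ] [288.0962 247.3093] [305.4469 244.67  ]
top 0.215 [ 0.4666 -0.0229  0.083 ] [270.4871 248.2755] [288.2428 245.577 ] [305.9476 242.8864]
top 0.35 [ 0.4706 -0.0223  0.097 ] [270.2026 246.2018] [288.1756 243.4735] [306.0964 240.753 ]
scene 0 [ 0.4642 -0.0233  0.06  ] [276.1274 201.6231] [265.912  207.6475] [255.3916 213.8517]
scene 0.215 [ 0.4666 -0.0229  0.083 ] [276.4864 196.6596] [266.1618 202.6777] [255.5253 208.8776]
scene 0.35 [ 0.4706 -0.0223  0.097 ] [277.2254 193.9521] [266.8309 199.9769] [256.1198 206.185 ]
```

View pics/top3.png

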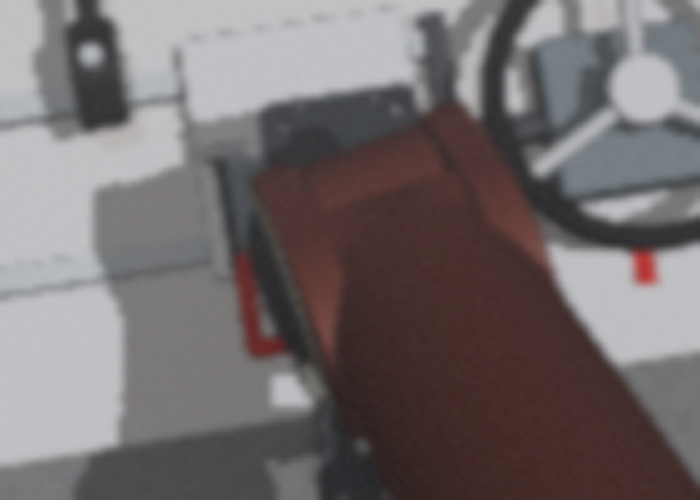

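```bash
python3 - <<'E'
from h import *
a=viewer.snapshot('scene');w=viewer.snapshot('wrist');s=arm.sense()
A=cv2.resize(a['frame'][150:230,225:305],(560,560),interpolation=cv2.INTER_CUBIC)[:, :400]
B=cv2.resize(w['frame'][140:340,220:345],(350,560),interpolation=cv2.INTER_CUBIC)
cv2.imwrite('pics/z4.png',np.hstack([A,B])[:,:,::-1])
T=np.array(w['T_tool_cam']);K=w['camera_matrix']
def pw(P,pos,R):
    t=R.T@(P-pos);c=T[:3,:3].T@(t-T[:3,3]);th=np.arctan2(np.hypot(c[0],c[1]),c[2]);d=c[:2]/np.hypot(c[0],c[1]);return K[:2,2]+K[0,0]*th*d
B0=H+.108*(-np.cos(.215)*X+np.sin(.215)*np.array([0,0,1]))
R=np.array(s['tcp_rot'])
for dz in(0,.025): print('now',[pw(B0+k*Yb,s['position']+np.array([0,0,dz]),R) for k in(.05,.045,.0)])
for dz in(0,.025): print('w1',[pw(B0+k*Yb,np.array([.4696,-.0328,.1997+dz]),down(Y)) for k in(.05,.045,-.045,-.05)])
f=w['frame'].astype(int);r=(f[...,0]>100)&(f[...,1]<80)&(f[...,2]<80)
for v in(155,160,165,180,200,220): x=np.nonzero(r[v,250:310])[0]+250;print(v,x.min() if len(x) else 0,x.max() if len(x) else 0,len(x))
f=cv2.imread('pics/w1.png').astype(int);r=(f[...,2]>100)&(f[...,1]<80)&(f[...,0]<80)
y=np.nonzero(r[:260,279])[0];print('w1 rows',y.min(),y.max())
E
```

```text
now [array([281.4558, 151.7664]), array([281.4263, 160.5495]), array([281.1923, 235.308 ])]
now [array([281.5163, 147.2382]), array([281.4899, 154.9902]), array([281.2752, 221.7697])]
w1 [array([280.111 , 132.8033]), array([280.1222, 137.8976]), array([280.3627, 225.4541]), array([280.3775, 229.9696])]
w1 [array([280.2416, 131.4307]), array([280.2517, 136.1564]), array([280.4644, 217.8831]), array([280.4775, 222.1395])]
155 272 309 38
160 271 309 39
165 271 309 39
180 272 287 16
200 274 287 14
220 274 287 14
w1 rows 138 232
```

View pics/z4.png

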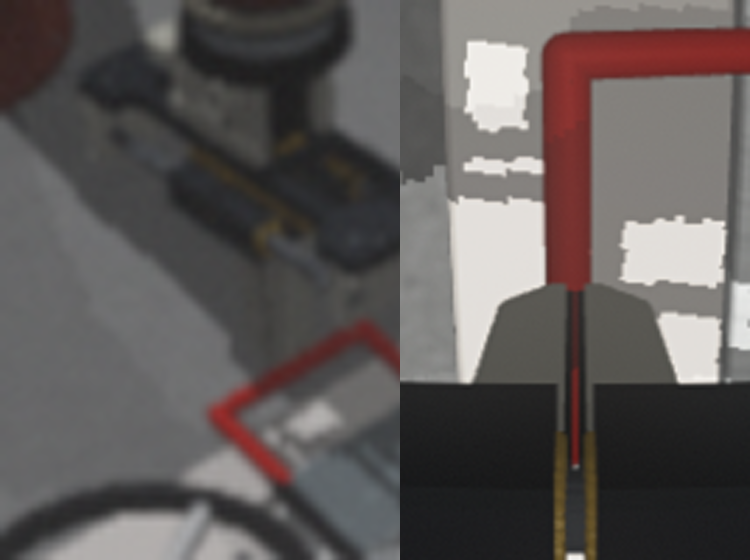

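The zoomed views show the closed fingertips just above the round bar: the wrist view has the bar passing underneath and the scene view has the tips ending above it. The real tips must be about 25–30 mm short of the nominal TCP. I'll open, go 28 mm lower (nominal z 0.036, still above the board) and close again.

Request:
jog_arm(deltas="-0.3 0 -0.001 0 0 0 0; -0.3 0 -0.001 0 0 0 0; -0.3 0 -0.001 0 0 0 0; -0.3 0 -0.001 0.01 0 0 0; -0.3 0 -0.001 0.02 0 0 0; -0.3 0 -0.001 0.028 0 0 0; -0.3 0 -0.001 0.028 0 0 0; -0.3 0 -0.001 0.028 0 0 0; -1 0 -0.001 0.028 0 0 0; -1 0 -0.001 0.028 0 0 0; -1 0 -0.001 0.028 0 0 0; -1 0 -0.001 0.028 0 0 0")

```text
clock: 5.8
position: [0.4666, -0.0306, 0.0361]
tcp_rot: [[-0.151, 0.989, -0.001], [0.989, 0.151, -0.0], [-0.0, -0.001, -1.0]]
contact_force: [-1.6, 0.8, 0.4]
grip_width: 0.101
grip_force: 30.0
```

Gripped: the width matches the 10 mm bar. Next is the first half of the arc.

Request:
jog_arm(deltas="-1 0 0.0024 -0.009 0 0 0; -1 0 0.0056 -0.0178 0 0 0; -1 0 0.0095 -0.0263 0 0 0; -1 0 0.0141 -0.0344 0 0 0; -1 0 0.0194 -0.0421 0 0 0; -1 0 0.0254 -0.0493 0 0 0; -1 0 0.0319 -0.056 0 0 0; -1 0 0.0391 -0.062 0 0 0")

```text
clock: 6.6
position: [0.5027, -0.0248, 0.0983]
tcp_rot: [[-0.151, 0.989, -0.007], [0.989, 0.151, -0.001], [-0.0, -0.007, -1.0]]
contact_force: [-7.0, 0.4, 1.1]
grip_width: 0.098
grip_force: 30.0
```

```bash
python3 - <<'E'
from h import *
s=arm.sense();print(s['contact_force'],s['grip_width'],s['grip_force'],s['position'])
p=viewer.snapshot('scene')
print([(np.array(d['position']),round(d['p'],2)) for d in models.pinpoint('handle',p)[:2]])
p0=np.array(s['position'])
for t in np.linspace(.91,2.2,17)[1:]: print(round(t,2),row(p0+bar(t)-bar(.91),down(Y),-1,s))
E
```

```text
[-7.0054  0.3854  1.1484] 0.09758209623291765 29.991981983184814 [ 0.5027 -0.0248  0.0983]
[(array([ 0.5034, -0.0221,  0.144 ]), 0.57)]
0.99 -1 -0.0000 0.0070 -0.0051 -0.4 0.0 0.3
1.07 -1 -0.0001 0.0145 -0.0096 -0.4 0.0 0.3
1.15 -1 -0.0001 0.0223 -0.0136 -0.4 0.0 0.3
1.23 -1 -0.0002 0.0303 -0.0168 -0.4 0.0 0.3
1.31 -1 -0.0002 0.0386 -0.0194 -0.4 0.0 0.3
1.39 -1 -0.0002 0.0471 -0.0214 -0.4 0.0 0.3
1.47 -1 -0.0003 0.0557 -0.0226 -0.4 0.0 0.3
1.56 -1 -0.0003 0.0644 -0.0232 -0.4 0.0 0.3
1.64 -1 -0.0004 0.0731 -0.0230 -0.4 0.0 0.3
1.72 -1 -0.0004 0.0818 -0.0222 -0.4 0.0 0.3
1.8 -1 -0.0004 0.0903 -0.0206 -0.4 0.0 0.3
1.88 -1 -0.0005 0.0988 -0.0184 -0.4 0.0 0.3
1.96 -1 -0.0005 0.1070 -0.0155 -0.4 0.0 0.3
2.04 -1 -0.0006 0.1149 -0.0119 -0.4 0.0 0.3
2.12 -1 -0.0006 0.1225 -0.0078 -0.4 0.0 0.3
2.2 -1 -0.0006 0.1298 -0.0030 -0.4 0.0 0.3
```

Request:
jog_arm(deltas="-1 0 0.007 -0.0051 0 0 0; -1 0 0.0145 -0.0096 0 0 0; -1 0 0.0223 -0.0136 0 0 0; -1 0 0.0303 -0.0168 0 0 0; -1 0 0.0386 -0.0194 0 0 0; -1 0 0.0471 -0.0214 0 0 0; -1 0 0.0557 -0.0226 0 0 0; -1 0 0.0644 -0.0232 0 0 0; -1 0 0.0731 -0.023 0 0 0; -1 0 0.0818 -0.0222 0 0 0; -1 0 0.0903 -0.0206 0 0 0; -1 0 0.0988 -0.0184 0 0 0; -1 0 0.107 -0.0155 0 0 0; -1 0 0.1149 -0.0119 0 0 0; -1 0 0.1225 -0.0078 0 0 0; -1 0 0.1298 -0.003 0 0 0")

```text
clock: 8.3
position: [0.6345, -0.0052, 0.1003]
tcp_rot: [[-0.151, 0.989, -0.0], [0.989, 0.151, -0.0], [-0.0, -0.0, -1.0]]
contact_force: [-2.6, -2.1, 2.5]
grip_width: 0.092
grip_force: 30.0
```

```bash
python3 - <<'E'
from h import *
s=arm.sense();print(s['contact_force'],s['grip_width'],s['grip_force'],s['position'])
p=viewer.snapshot('scene')
print([(np.array(d['position']),round(d['p'],2)) for d in models.pinpoint('handle',p)[:2]])
p0=np.array(s['position'])
for t in np.linspace(2.2,3.14,13)[1:]: print(round(t,2),row(p0+bar(t)-bar(2.2),down(Y),-1,s))
E
```

```text
[-2.6443 -2.1454  2.5284] 0.09225349893422378 29.998084008693695 [ 0.6345 -0.0052  0.1003]
[(array([0.6335, 0.0038, 0.1459]), 0.61), (array([ 0.3484, -0.4195,  0.0026]), 0.16)]
2.28 -1 -0.0000 0.0066 0.0052 -0.0 0.0 0.3
2.36 -1 -0.0001 0.0129 0.0110 -0.0 0.0 0.3
2.44 -1 -0.0001 0.0186 0.0172 -0.0 0.0 0.3
2.51 -1 -0.0001 0.0238 0.0238 -0.0 0.0 0.3
2.59 -1 -0.0001 0.0285 0.0309 -0.0 0.0 0.3
2.67 -1 -0.0001 0.0327 0.0382 -0.0 0.0 0.3
2.75 -1 -0.0002 0.0362 0.0459 -0.0 0.0 0.3
2.83 -1 -0.0002 0.0392 0.0538 -0.0 0.0 0.3
2.9 -1 -0.0002 0.0415 0.0620 -0.0 0.0 0.3
2.98 -1 -0.0002 0.0431 0.0703 -0.0 0.0 0.3
3.06 -1 -0.0002 0.0441 0.0787 -0.0 0.0 0.3
3.14 -1 -0.0002 0.0445 0.0871 -0.0 0.0 0.3
```

Request:
jog_arm(deltas="-1 0 0.0066 0.0052 0 0 0; -1 0 0.0129 0.011 0 0 0; -1 0 0.0186 0.0172 0 0 0; -1 0 0.0238 0.0238 0 0 0; -1 0 0.0285 0.0309 0 0 0; -1 0 0.0327 0.0382 0 0 0; -1 0 0.0362 0.0459 0 0 0; -1 0 0.0392 0.0538 0 0 0; -1 0 0.0415 0.062 0 0 0; -1 0 0.0431 0.0703 0 0 0; -1 0 0.0441 0.0787 0 0 0; -1 0 0.0445 0.086 0 0 0; -1 0 0.0445 0.086 0 0 0")

```text
clock: 9.7
position: [0.6775, 0.0014, 0.0152]
tcp_rot: [[-0.151, 0.989, -0.001], [0.989, 0.151, -0.001], [-0.001, -0.001, -1.0]]
contact_force: [-5.4, -3.3, 6.2]
grip_width: 0.094
grip_force: 30.0
```

```bash
python3 - <<'E'
from h import *
s=arm.sense();print(s['contact_force'],s['grip_width'],s['grip_force'],s['position'])
p=viewer.snapshot('scene')
for q in('handle','cross','probe_tip'):print(q,[(np.array(d['position']),round(d['p'],2)) for d in models.pinpoint(q,p)[:2]])
E
```

```text
[-5.3982 -3.3108  6.1654] 0.0936930961049451 30.00190168619156 [0.6775 0.0014 0.0152]
handle [(array([0.6781, 0.0075, 0.0597]), 0.69)]
cross [(array([ 0.6029, -0.0056,  0.0613]), 0.8), (array([ 0.5811, -0.3796,  0.0023]), 0.75)]
probe_tip []
```

Request:
jog_arm(deltas="-1 0 0 0.002 0 0 0; -1 0 0 0.004 0 0 0; -1 0 0 0.005 0 0 0; -1 0 0 0.005 0 0 0")

```text
clock: 10.3
position: [0.6777, 0.0014, 0.0147]
tcp_rot: [[-0.15, 0.989, 0.0], [0.989, 0.15, -0.002], [-0.002, -0.0, -1.0]]
contact_force: [-11.2, -5.1, 23.9]
grip_width: 0.095
grip_force: 30.0
```

It's on the stop (24 N up, no more travel). I'll release and rise.

Request:
jog_arm(deltas="-1 0 0 0 0 0 0; -0.3 0 0 0 0 0 0; -0.3 0 0 0 0 0 0; -0.3 0 0 0 0 0 0; -0.3 0 0 -0.03 0 0 0; -0.3 0 0 -0.07 0 0 0; -0.3 0 0 -0.12 0 0 0; -0.3 0 0 -0.17 0 0 0; -1 0 0 -0.19 0 0 0; -1 0 0 -0.19 0 0 0; -1 0 0 -0.19 0 0 0")

```text
clock: 11.4
position: [0.6781, 0.0025, 0.1989]
tcp_rot: [[-0.152, 0.988, -0.0], [0.988, 0.152, 0.001], [0.001, -0.0, -1.0]]
contact_force: [-1.0, -0.1, -1.4]
grip_width: 0.141
grip_force: 0.0
```

```bash
python3 - <<'E'
from h import *
s=arm.sense();print(s['contact_force'],s['grip_width'],s['position'])
for c in('scene','wrist'):
  p=viewer.snapshot(c)
  for q in('handle','cross','probe_tip','wheel_centre','leaf_hinge'):print(q,[(np.array(d['position']),round(d['p'],2)) for d in models.pinpoint(q,p)[:2]])
p=viewer.snapshot('top'); 
f=p['frame'];h=cv2.cvtColor(f,cv2.COLOR_RGB2HSV);m=(h[...,0]>18)&(h[...,0]<35)&(h[...,1]>120)&(h[...,2]>90);m[:130]=0;m[270:]=0;m[:,:305]=0;m[:,400:]=0
ys,xs=np.nonzero(m);print(len(xs), ray(p,(xs.mean(),ys.mean()),.111) if len(xs) else '')
for q in('wheel_centre','probe_tip','cross'):print(q,[(np.array(d['position']),round(d['p'],2)) for d in models.pinpoint(q,p)[:2]])
w=viewer.snapshot('wrist')['frame']
cv2.imwrite('pics/z5.png',cv2.resize(np.hstack([w,f]),(800,300))[:,:,::-1])
E
```

```text
[-0.9779 -0.1139 -1.448 ] 0.14101192428936252 [0.6781 0.0025 0.1989]
handle [(array([0.679 , 0.0058, 0.0599]), 0.92), (array([0.6737, 0.4188, 0.0016]), 0.17)]
cross [(array([ 0.601 , -0.003 ,  0.0611]), 0.96), (array([0.6775, 0.4175, 0.0002]), 0.62)]
probe_tip [(array([0.5843, 0.1003, 0.0698]), 0.74), (array([ 0.3508, -0.4187, -0.0015]), 0.59)]
wheel_centre [(array([ 0.5899, -0.1733,  0.1026]), 0.96), (array([ 0.5655, -0.0082,  0.0032]), 0.53)]
leaf_hinge [(array([ 0.57 , -0.003,  0.056]), 0.86), (array([ 0.6073, -0.0054,  0.0608]), 0.67)]
handle [(array([0.6736, 0.0071, 0.0586]), 0.79)]
cross [(array([0.6023, 0.0021, 0.0666]), 0.78)]
probe_tip []
wheel_centre []
leaf_hinge [(array([ 0.5719, -0.0036,  0.0603]), 0.73)]
9 [ 0.6587 -0.1656  0.111 ]
wheel_centre [(array([ 0.5897, -0.1698,  0.1091]), 0.79)]
probe_tip [(array([ 0.5057,  0.3963, -0.0066]), 0.71)]
cross [(array([0.6022, 0.0005, 0.0608]), 0.76), (array([0.7151, 0.1154, 0.0235]), 0.66)]
```

View pics/z5.png

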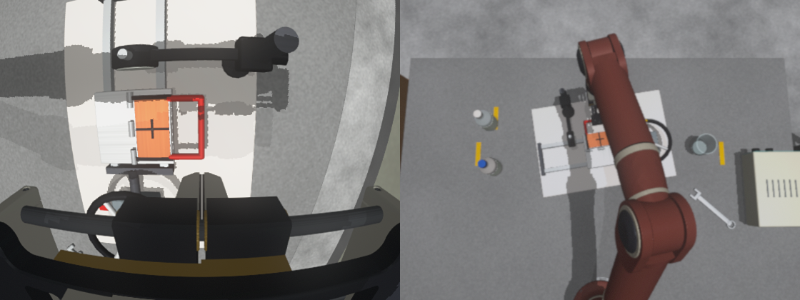

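The panel is over: the wrist view shows the copper up with the cross at (152,129) and the handle at (190,128). Now I'll lower the closed fingers into the sector just counter-clockwise of the yellow-dot spoke and push that spoke clockwise.

```bash
cat >> h.py <<'E'
C=np.array([.5887,-.1719,0])
def wp(deg,z=.057,r=.043): a=np.radians(deg); return C+np.array([r*np.cos(a),r*np.sin(a),z])
E
python3 -c "
from h import *
for z in(.199,.057): print(row(wp(58,z),down(Y),-1))"
```

```text
-1 -0.1256 -0.0865 0.0011 0.0 -0.0 0.3
-1 -0.1256 -0.0865 0.1431 0.0 -0.0 0.3
```

Request:
jog_arm(deltas="-1 -0.06 -0.04 0 0 0 0; -1 -0.1256 -0.0865 0 0 0 0; -1 -0.1256 -0.0865 0 0 0 0; -1 -0.1256 -0.0865 0 0 0 0; -1 -0.1256 -0.0865 0.04 0 0 0; -1 -0.1256 -0.0865 0.07 0 0 0; -1 -0.1256 -0.0865 0.085 0 0 0; -1 -0.1256 -0.0865 0.1 0 0 0; -1 -0.1256 -0.0865 0.1 0 0 0; -1 -0.1256 -0.0865 0.1 0 0 0")

```text
clock: 13.25
position: [0.6119, -0.135, 0.1003]
tcp_rot: [[-0.151, 0.988, 0.0], [0.988, 0.151, 0.0], [0.0, 0.0, -1.0]]
contact_force: [-0.5, -0.5, -0.3]
grip_width: 0.005
grip_force: 0.0
```

```bash
python3 - <<'E'
from h import *
s=arm.sense();print(s['contact_force'],s['grip_width'],s['position'],wp(58))
w=viewer.snapshot('wrist')['frame'];a=viewer.snapshot('scene')['frame'][180:285,200:340]
cv2.imwrite('pics/z6.png',cv2.resize(np.hstack([w,cv2.resize(a,(560,420),interpolation=cv2.INTER_CUBIC)]),(800,300))[:,:,::-1])
E
```

```text
[-0.4511 -0.4946 -0.2865] 0.005033165621002676 [ 0.6119 -0.135   0.1003] [ 0.6115 -0.1354  0.057 ]
```

View pics/z6.png

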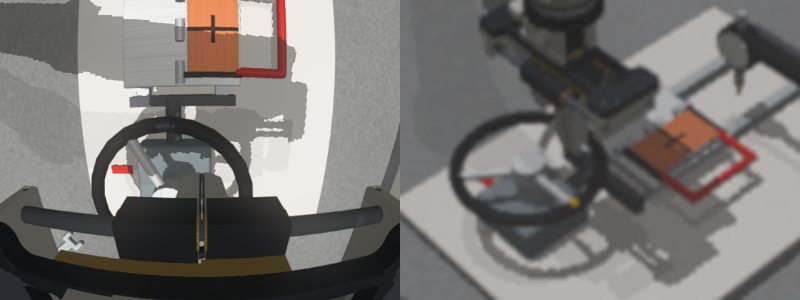

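The wrist view shows the closed fingers at (202,180), over open space inside the rim and between two spokes. The scene view agrees. I'll descend the rest of the way.

Request:
jog_arm(deltas="-1 0 0 0.015 0 0 0; -1 0 0 0.03 0 0 0; -1 0 0 0.043 0 0 0; -1 0 0 0.043 0 0 0; -1 0 0 0.043 0 0 0")

```text
clock: 13.85
position: [0.6114, -0.1353, 0.0567]
tcp_rot: [[-0.151, 0.989, -0.001], [0.989, 0.151, 0.0], [0.0, -0.0, -1.0]]
contact_force: [0.2, -0.3, 0.5]
grip_width: 0.002
grip_force: 0.0
```

```bash
python3 - <<'E'
from h import *
s=arm.sense();print(s['contact_force'],s['position'])
for d in range(50,-80,-8): print(d,row(wp(d),down(Y),-1,s))
E
```

```text
[ 0.2264 -0.2536  0.5284] [ 0.6114 -0.1353  0.0567]
50 -1 -0.0044 0.0043 -0.0003 -0.0 -0.0 0.3
42 -1 -0.0091 0.0079 -0.0003 -0.0 -0.0 0.3
34 -1 -0.0144 0.0109 -0.0003 -0.0 -0.0 0.3
26 -1 -0.0200 0.0131 -0.0003 -0.0 -0.0 0.3
18 -1 -0.0258 0.0144 -0.0003 -0.0 -0.0 0.3
10 -1 -0.0318 0.0150 -0.0003 -0.0 -0.0 0.3
2 -1 -0.0378 0.0147 -0.0003 -0.0 -0.0 0.3
-6 -1 -0.0437 0.0136 -0.0003 -0.0 -0.0 0.3
-14 -1 -0.0493 0.0117 -0.0003 -0.0 -0.0 0.3
-22 -1 -0.0547 0.0090 -0.0003 -0.0 -0.0 0.3
-30 -1 -0.0596 0.0056 -0.0003 -0.0 -0.0 0.3
-38 -1 -0.0640 0.0015 -0.0003 -0.0 -0.0 0.3
-46 -1 -0.0678 -0.0031 -0.0003 -0.0 -0.0 0.3
-54 -1 -0.0710 -0.0083 -0.0003 -0.0 -0.0 0.3
-62 -1 -0.0733 -0.0138 -0.0003 -0.0 -0.0 0.3
-70 -1 -0.0749 -0.0196 -0.0003 -0.0 -0.0 0.3
-78 -1 -0.0757 -0.0255 -0.0003 -0.0 -0.0 0.3
```

Request:
jog_arm(deltas="-1 -0.0044 0.0043 0 0 0 0; -1 -0.0091 0.0079 0 0 0 0; -1 -0.0144 0.0109 0 0 0 0; -1 -0.02 0.0131 0 0 0 0; -1 -0.0258 0.0144 0 0 0 0; -1 -0.0318 0.015 0 0 0 0; -1 -0.0378 0.0147 0 0 0 0; -1 -0.0437 0.0136 0 0 0 0; -1 -0.0493 0.0117 0 0 0 0; -1 -0.0547 0.009 0 0 0 0; -1 -0.0596 0.0056 0 0 0 0; -1 -0.0640 0.0015 0 0 0 0")

```text
clock: 15.05
position: [0.6257, -0.1868, 0.0577]
tcp_rot: [[-0.157, 0.988, 0.005], [0.988, 0.157, 0.015], [0.014, 0.007, -1.0]]
contact_force: [3.1, 12.8, 0.2]
grip_width: 0.005
grip_force: 5.2
```

```bash
python3 - <<'E'
from h import *
s=arm.sense();print(s['contact_force'],s['position'])
p=viewer.snapshot('scene')
for q in('cross','probe_tip','wheel_centre','leaf_hinge'):print(q,[(np.array(d['position']),round(d['p'],2)) for d in models.pinpoint(q,p)[:2]])
for d in range(-46,-126,-8): print(d,row(wp(d),down(Y),-1,s))
E
```

```text
[ 3.0959 12.8204  0.1614] [ 0.6257 -0.1868  0.0577]
cross [(array([0.5994, 0.0294, 0.0637]), 0.97)]
probe_tip [(array([0.5825, 0.0989, 0.0707]), 0.56)]
wheel_centre [(array([ 0.5895, -0.1732,  0.1047]), 0.86)]
leaf_hinge [(array([0.5634, 0.0279, 0.0597]), 0.72), (array([ 0.5701, -0.0088,  0.0042]), 0.69)]
-46 -1 -0.0147 -0.0096 0.0004 0.4 -0.8 0.6
-54 -1 -0.0178 -0.0147 0.0003 0.4 -0.8 0.6
-62 -1 -0.0201 -0.0203 0.0002 0.4 -0.8 0.6
-70 -1 -0.0217 -0.0261 0.0001 0.4 -0.8 0.6
-78 -1 -0.0224 -0.0320 0.0001 0.4 -0.8 0.6
-86 -1 -0.0223 -0.0380 0.0000 0.4 -0.8 0.6
-94 -1 -0.0214 -0.0439 0.0000 0.4 -0.8 0.6
-102 -1 -0.0196 -0.0497 0.0000 0.4 -0.8 0.6
-110 -1 -0.0171 -0.0551 -0.0000 0.4 -0.8 0.6
-118 -1 -0.0138 -0.0601 0.0000 0.4 -0.8 0.6
```

Request:
jog_arm(deltas="-1 -0.0038 -0.0046 0 0 0 0; -1 -0.007 -0.0098 0 0 0 0; -1 -0.0093 -0.0153 0 0 0 0; -1 -0.0109 -0.0211 0 0 0 0; -1 -0.0117 -0.027 0 0 0 0; -1 -0.0116 -0.033 0 0 0 0; -1 -0.0107 -0.0389 0 0 0 0; -1 -0.0089 -0.0447 0 0 0 0; -1 -0.0089 -0.0447 0 0 0 0; -1 -0.0089 -0.0447 0 0 0 0")

```text
clock: 16.3
position: [0.5909, -0.2119, 0.0619]
tcp_rot: [[-0.152, 0.988, 0.023], [0.988, 0.152, 0.001], [-0.002, 0.023, -1.0]]
contact_force: [9.0, 3.3, 6.9]
grip_width: 0.003
grip_force: 5.2
```

```bash
python3 - <<'E'
from h import *
s=arm.sense();print(s['contact_force'],s['position'],wp(-102))
p=viewer.snapshot('scene')
for q in('cross','probe_tip','leaf_hinge'):print(q,[(np.array(d['position']),round(d['p'],2)) for d in models.pinpoint(q,p)[:2]])
R=down(Y)
for d in range(-106,-160,-4): print(d,R.T@(wp(d)-wp(-102)))
E
```

```text
[8.9525 3.3341 6.857 ] [ 0.5909 -0.2119  0.0619] [ 0.5798 -0.214   0.057 ]
cross [(array([0.5941, 0.069 , 0.0628]), 0.85), (array([0.5861, 0.0961, 0.0707]), 0.37)]
probe_tip [(array([0.5845, 0.0991, 0.0702]), 0.66)]
leaf_hinge [(array([0.5569, 0.0663, 0.0613]), 0.64), (array([ 0.6747,  0.418 , -0.0003]), 0.55)]
-106 [ 0.0011 -0.0028  0.    ]
-110 [ 0.0025 -0.0055  0.    ]
-114 [ 0.004  -0.0081  0.    ]
-118 [ 0.0057 -0.0105  0.    ]
-122 [ 0.0076 -0.0129  0.    ]
-126 [ 0.0096 -0.0151  0.    ]
-130 [ 0.0118 -0.0172  0.    ]
-134 [ 0.0141 -0.0191  0.    ]
-138 [ 0.0165 -0.0208  0.    ]
-142 [ 0.0191 -0.0224  0.    ]
-146 [ 0.0217 -0.0238  0.    ]
-150 [ 0.0245 -0.025   0.    ]
-154 [ 0.0273 -0.026   0.    ]
-158 [ 0.0302 -0.0268  0.    ]
```

Request:
jog_arm(deltas="-1 0.0011 -0.0028 0 0 0 0; -1 0.0025 -0.0055 0 0 0 0; -1 0.004 -0.0081 0 0 0 0; -1 0.0057 -0.0105 0 0 0 0; -1 0.0076 -0.0129 0 0 0 0; -1 0.0096 -0.0151 0 0 0 0; -1 0.0118 -0.0172 0 0 0 0; -1 0.0118 -0.0172 0 0 0 0; -1 0.0118 -0.0172 0 0 0 0")

```text
clock: 17.4
position: [0.5729, -0.207, 0.0622]
tcp_rot: [[-0.151, 0.988, 0.025], [0.989, 0.151, -0.004], [-0.008, 0.024, -1.0]]
contact_force: [9.9, -2.4, 7.0]
grip_width: 0.004
grip_force: 5.2
```

```bash
cat > meas.py <<'E'
from h import *
s=arm.sense();print(s['clock'],s['contact_force'],s['position'])
D=[]
for i in range(3):
    p=viewer.snapshot('scene')
    c=models.pinpoint('cross',p);t=models.pinpoint('probe_tip',p)
    print([(np.array(d[0]['position']),round(d[0]['p'],2)) for d in(c,t) if d])
    if c and t:
        D.append((np.array(t[0]['position'])-c[0]['position'])@Yb)
print('gap mm',np.array(D)*1000)
E
python3 meas.py; python3 - <<'E'
from h import *
R=down(Y)
for d in range(-132,-180,-3): print(d,R.T@(wp(d)-wp(-130)))
E
```

```text
17.4 [ 9.8825 -2.3656  7.0219] [ 0.5729 -0.207   0.0622]
[(array([0.5895, 0.0844, 0.063 ]), 0.68), (array([0.5832, 0.0967, 0.0721]), 0.8)]
[(array([0.5891, 0.0838, 0.0639]), 0.91), (array([0.5833, 0.0971, 0.0704]), 0.89)]
[(array([0.5884, 0.0832, 0.0617]), 0.95), (array([0.5867, 0.0984, 0.071 ]), 0.83)]
gap mm [13.0884 14.0046 15.2853]
-132 [ 0.0011 -0.001   0.    ]
-135 [ 0.0029 -0.0024  0.    ]
-138 [ 0.0048 -0.0037  0.    ]
-141 [ 0.0067 -0.0049  0.    ]
-144 [ 0.0086 -0.006   0.    ]
-147 [ 0.0106 -0.0069  0.    ]
-150 [ 0.0127 -0.0078  0.    ]
-153 [ 0.0148 -0.0086  0.    ]
-156 [ 0.017  -0.0093  0.    ]
-159 [ 0.0192 -0.0098  0.    ]
-162 [ 0.0214 -0.0102  0.    ]
-165 [ 0.0236 -0.0106  0.    ]
-168 [ 0.0258 -0.0108  0.    ]
-171 [ 0.0281 -0.0108  0.    ]
-174 [ 0.0303 -0.0108  0.    ]
-177 [ 0.0326 -0.0107  0.    ]
```

Request:
jog_arm(deltas="-1 0.0029 -0.0024 0 0 0 0; -1 0.0048 -0.0037 0 0 0 0; -1 0.0067 -0.0049 0 0 0 0; -1 0.0086 -0.006 0 0 0 0; -1 0.0106 -0.0069 0 0 0 0; -1 0.0106 -0.0069 0 0 0 0; -1 0.0106 -0.0069 0 0 0 0")

```text
clock: 18.55
position: [0.5624, -0.2001, 0.0614]
tcp_rot: [[-0.149, 0.989, 0.021], [0.989, 0.149, -0.007], [-0.01, 0.02, -1.0]]
contact_force: [8.3, -4.8, 6.7]
grip_width: 0.004
grip_force: 4.5
```

```bash
python3 meas.py; python3 - <<'E'
from h import *
R=down(Y)
a=viewer.snapshot('scene');t=viewer.snapshot('top')
A=cv2.resize(a['frame'][180:240,285:365],(400,300),interpolation=cv2.INTER_CUBIC)
B=cv2.resize(t['frame'][165:255,215:335],(400,300),interpolation=cv2.INTER_CUBIC)
cv2.imwrite('pics/z7.png',np.hstack([A,B])[:,:,::-1])
def pr(a,P):
    c=a['rotation'].T@(np.array(P)-a['xyz']); u=a['camera_matrix']@c; return u[:2]/u[2]
T=np.array([.5845,.0985,.071]);
for n,P in(('tip',T),('under',T-[0,0,.007]),('+y10',T-[0,0,.007]+.01*Yb),('+x10',T-[0,0,.007]+.01*X)):
    print(n,pr(a,P),(pr(a,P)-[285,180])*5)
for d in range(-148,-180,-2): print(d,R.T@(wp(d)-wp(-147)))
E
```

```text
18.55 [ 8.3355 -4.8387  6.7469] [ 0.5624 -0.2001  0.0614]
[(array([0.5887, 0.0951, 0.0591]), 0.75), (array([0.7173, 0.1207, 0.0265]), 0.71)]
[(array([0.5882, 0.0953, 0.0622]), 0.56), (array([0.5845, 0.0983, 0.0699]), 0.6)]
[(array([0.5887, 0.0957, 0.0618]), 0.76), (array([0.5852, 0.0995, 0.0719]), 0.57)]
gap mm [6.5391 3.5083 4.2705]
tip [317.7428 211.21  ] [163.7141 156.05  ]
under [317.6556 212.8344] [163.2778 164.1719]
+y10 [319.8256 211.436 ] [174.1278 157.18  ]
+x10 [319.8807 214.3495] [174.4037 171.7473]
-148 [ 0.0007 -0.0003  0.    ]
-150 [ 0.0021 -0.0009  0.    ]
-152 [ 0.0035 -0.0014  0.    ]
-154 [ 0.0049 -0.0019  0.    ]
-156 [ 0.0063 -0.0023  0.    ]
-158 [ 0.0078 -0.0027  0.    ]
-160 [ 0.0093 -0.003   0.    ]
-162 [ 0.0107 -0.0033  0.    ]
-164 [ 0.0122 -0.0035  0.    ]
-166 [ 0.0137 -0.0037  0.    ]
-168 [ 0.0152 -0.0038  0.    ]
-170 [ 0.0167 -0.0039  0.    ]
-172 [ 0.0182 -0.0039  0.    ]
-174 [ 0.0197 -0.0039  0.    ]
-176 [ 0.0212 -0.0038  0.    ]
-178 [ 0.0227 -0.0036  0.    ]
```

View pics/z7.png

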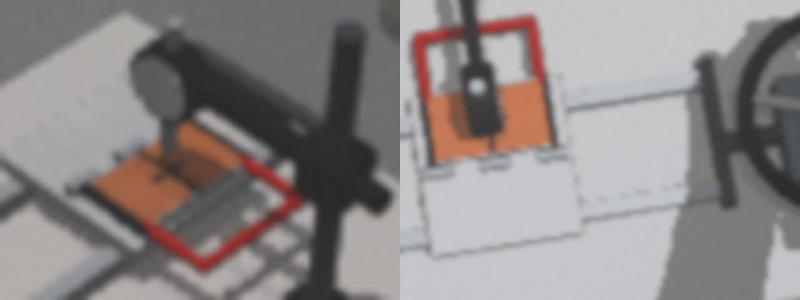

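Scene crop: the cross is near (168,175) and the tip near (170,152). Top crop: the cross line is at (490,145), under the probe head. About 4 mm remains, so I'll back off and bring the wrist camera square to the tip for a precise reading.

```bash
python3 - <<'E'
from h import *
R=down(Y);c=wp(-147);V=H-.125*X+.0235*Yb
for z in(.2,.08):
    V[2]=z; print(R.T@(V-c),V)
E
```

```text
[ 0.2066 -0.0794 -0.143 ] [ 0.4439 -0.0025  0.2   ]
[ 0.2066 -0.0794 -0.023 ] [ 0.4439 -0.0025  0.08  ]
```

Request:
jog_arm(deltas="-1 -0.0077 0.0045 0 0 0 0; -1 -0.0077 0.0045 0 0 0 0; -1 -0.0077 0.0045 -0.04 0 0 0; -1 -0.0077 0.0045 -0.08 0 0 0; -1 -0.0077 0.0045 -0.12 0 0 0; -1 -0.0077 0.0045 -0.143 0 0 0; -1 -0.0077 0.0045 -0.143 0 0 0; -1 -0.0077 0.0045 -0.143 0 0 0")

```text
clock: 19.9
position: [0.5568, -0.2022, 0.1989]
tcp_rot: [[-0.151, 0.989, -0.003], [0.989, 0.151, 0.001], [0.001, -0.003, -1.0]]
contact_force: [-0.0, -0.1, -0.5]
grip_width: 0.006
grip_force: 0.0
```

Request:
jog_arm(deltas="-1 0.04 -0.03 0 0 0 0; -1 0.08 -0.06 0 0 0 0; -1 0.12 -0.084 0 0 0 0; -1 0.17 -0.084 0 0 0 0; -1 0.2143 -0.084 0 0 0 0; -1 0.2143 -0.084 0.04 0 0 0; -1 0.2143 -0.084 0.08 0 0 0; -1 0.2143 -0.084 0.12 0 0 0; -1 0.2143 -0.084 0.12 0 0 0; -1 0.2143 -0.084 0.12 0 0 0; -1 0.2143 -0.084 0.12 0 0 0")

```text
clock: 21.0
position: [0.4436, -0.0031, 0.081]
tcp_rot: [[-0.151, 0.989, 0.002], [0.989, 0.151, 0.0], [0.0, 0.002, -1.0]]
contact_force: [0.4, 0.8, 0.7]
grip_width: 0.006
grip_force: 0.0
```

```bash
python3 - <<'E'
from h import *
s=arm.sense();print(s['contact_force'],s['position'])
p=viewer.snapshot('wrist');D=[]
for c in('wrist','wrist','scene','scene','top'):
    p=viewer.snapshot(c);r={}
    for q in('cross','probe_tip'):
        for d in models.pinpoint(q,p)[:1]: r[q]=np.array(d['position']);print(c,q,r[q],round(d['p'],2))
    if len(r)==2: print('gap',(r['probe_tip']-r['cross'])@Yb)
w=viewer.snapshot('wrist')['frame']; cv2.imwrite('pics/w8full.png',w[:,:,::-1])
cv2.imwrite('pics/w8.png',cv2.resize(w[60:200,340:500],(800,700))[:600,:,::-1])
E
```

```text
[0.3991 0.7538 0.7049] [ 0.4436 -0.0031  0.081 ]
wrist cross [0.5863 0.1058 0.0647] 0.97
wrist probe_tip [0.5869 0.0968 0.0738] 0.74
gap -0.00899110081380434
wrist cross [0.5857 0.1003 0.0657] 0.57
wrist probe_tip [0.5861 0.0989 0.0707] 0.97
gap -0.0014434144775731404
scene cross [0.5896 0.0949 0.0591] 0.71
scene probe_tip [0.5861 0.0963 0.0724] 0.85
gap 0.0018962718661166315
scene cross [0.5917 0.0971 0.0622] 0.62
scene probe_tip [0.5838 0.0961 0.0703] 0.84
gap 0.00016478359268006513
top cross [0.5892 0.0979 0.0603] 0.97
```

```bash
python3 - <<'E'
from h import *
f=cv2.imread('pics/w8full.png');h=cv2.cvtColor(f,cv2.COLOR_BGR2HSV)
o=((h[...,0]<16)&(h[...,0]>6)&(h[...,1]>100)&(h[...,2]>90)).astype(np.uint8)
n,l,st,ce=cv2.connectedComponentsWithStats(cv2.morphologyEx(o,cv2.MORPH_CLOSE,np.ones((9,9))));i=1+np.argmax(st[1:,4]);print(st[i])
w=viewer.snapshot('wrist');T=np.array(w['T_tool_cam']);K=w['camera_matrix'];s=arm.sense()
def pw(P):
    t=np.array(s['tcp_rot']).T@(P-np.array(s['position']));c=T[:3,:3].T@(t-T[:3,3]);th=np.arctan2(np.hypot(c[0],c[1]),c[2]);d=c[:2]/np.hypot(c[0],c[1]);return K[:2,2]+K[0,0]*th*d
tip=np.array([.585,.0985,.071]);print('tip',pw(tip),'under',pw(tip-[0,0,.007]),'+y10',pw(tip-[0,0,.007]+.01*Yb),'+x10',pw(tip+.01*X-[0,0,.007]))
x,y,ww,hh=st[i][:4]; x0,y0=max(x-10,0),max(y-30,0);c=f[y0:y+hh+10,x0:x+ww+10];k=min(790/c.shape[1],590/c.shape[0]);print('crop',x0,y0,k)
cv2.imwrite('pics/z8.png',cv2.resize(c,None,fx=k,fy=k,interpolation=cv2.INTER_CUBIC))
E
```

```text
[ 457   64   57  121 5755]
tip [491.8548 125.9776] under [486.7339 125.3599] +y10 [487.4492 112.4223] +x10 [496.4945 126.6535]
crop 447 34 3.6645962732919255
```

View pics/z8.png

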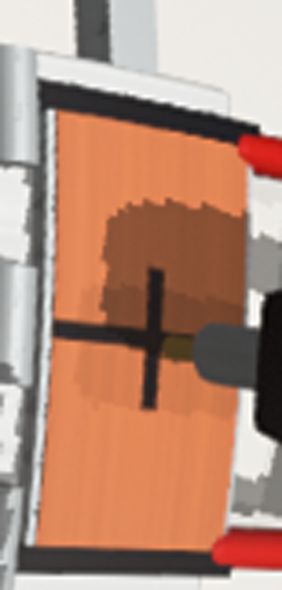

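The wrist close-up shows the cross centre at (153,336). The brass tip ends at about (165,347), and +y is up in this view. So the cross looks about 2 mm past the tip; I'll refine that numerically.

```bash
python3 - <<'E'
from h import *
f=np.mean([viewer.snapshot('wrist')['frame'].astype(float) for _ in range(3)],0)
g=f.sum(2)/3
print('gray rows118-136, cols 462..504 step2'); 
print('     ',list(range(462,506,2)))
for v in range(119,137): print(v,g[v,462:506:2].astype(int))
print('R-B / sat cols 488..502')
for v in range(123,134): print(v,[tuple(f[v,u].astype(int)) for u in range(489,503,2)])
E
```

```text
gray rows118-136, cols 462..504 step2
      [462, 464, 466, 468, 470, 472, 474, 476, 478, 480, 482, 484, 486, 488, 490, 492, 494, 496, 498, 500, 502, 504]
119 [147 150 153 147 141 139 142  88  82  84  82  82  78  30  32  80  79  78
  78  77  78  80]
120 [133 150 152 145 141 140 145  89  82  84  82  82  81  29  36  81  79  78
  79  78  78  80]
121 [ 80  96 110 118 126 137 141  84  82  85  82  83  80  29  35  80  79  78
  79  78  78  80]
122 [46 51 54 62 75 85 95 63 70 81 81 82 73 29 34 80 80 78 79 78 76 72]
123 [42 47 46 44 46 46 48 37 40 45 47 59 62 29 35 80 79 79 79 78 72 68]
124 [45 47 47 45 44 43 42 35 33 33 32 34 36 30 31 57 69 77 77 76 67 67]
125 [54 50 44 43 42 43 43 42 41 33 31 31 31 31 28 35 47 45 46 65 66 66]
126 [108  86  66  62  55  50  45  42  41  39  31  31  30  30  29  50  55  51
  48  64  67  67]
127 [144 145 148 137 118 100  85  71  65  54  33  30  30  31  30  56  56  56
  56  67  67  67]
128 [145 150 154 149 139 140 141 139 128 113  63  47  35  30  31  56  55  55
  56  66  66  66]
129 [145 150 153 149 139 141 143 141 141 144 115  98  61  30  36  56  56  55
  55  65  
[... 3467 characters left out ...]
p.int64(48)), (np.int64(67), np.int64(66), np.int64(65))]
132 [(np.int64(55), np.int64(42), np.int64(39)), (np.int64(199), np.int64(116), np.int64(75)), (np.int64(174), np.int64(102), np.int64(64)), (np.int64(125), np.int64(77), np.int64(47)), (np.int64(120), np.int64(78), np.int64(44)), (np.int64(106), np.int64(74), np.int64(52)), (np.int64(67), np.int64(67), np.int64(67))]
133 [(np.int64(55), np.int64(42), np.int64(39)), (np.int64(212), np.int64(124), np.int64(80)), (np.int64(213), np.int64(123), np.int64(79)), (np.int64(191), np.int64(111), np.int64(71)), (np.int64(211), np.int64(122), np.int64(79)), (np.int64(198), np.int64(115), np.int64(74)), (np.int64(64), np.int64(66), np.int64(66))]
```

The cross line sits 1.2–1.3 mm from the tip's foot, so the tip is within the 4 mm line. The panel is flat on its stop and the gripper is clear of everything, so I'm handing in.

```bash
python3 -c "
from h import *
print(arm.job_done())"
```

```text
the job is handed in; nothing more can be done
None
```

The panel is turned over with its copper face up and flat on its stop. The handwheel was then turned clockwise until the cross stood under the probe tip, about 1.3 mm past centre by my wrist-camera measurement. I let go, the arm is clear, and the job is handed in; no verdict was returned.

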